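# Pin the kicker arm into the test-stand fork

### The job

On the blue leaning test stand, swing the nickel kicker arm all the way into the brass fork, up against its stop, so that its lug hole lines up with the fork holes. Then take the long pin with the red grip from the plywood rack and push it down through fork and lug until its head sits fully home on the fork, and let go of it. Leave the short black-gripped pin and the other parts on the bench where they are.

Things in the scene. Friction and masses are not known exactly. Their poses are not given: they have to be found in the camera images.
- fork_seat (a point): Centre of the 17 mm hole mouth in the brass fork's top face, where the pin's head seats. z: axis of the fork holes, pointing out of the fork, 30 degrees from vertical, leaning roughly to the robot. x: up the slope of the blue plate, away from the robot; y: level, from the fork to the arm's pivot.
- fork: Brass fork; origin on the blue plate, on the hole axis, 64 mm below fork_seat, same axes. Two cheeks, at z = 28 to 36 and 56 to 64 mm, 44 mm wide in y, x = -20 to +34 mm, open towards -x, joined by a wall at x = 24 to 34 mm. Holes 17 mm, chamfered 1.5 mm. The plate (z = 0) spans x = -126 to +50, y = -65 to +185 mm and has nothing above it but fork, arm and pivot post.
- stand: Blue test stand, fixed, base 180 x 270 mm, origin under its centre; its front (-x) faces roughly to the robot. Its plate rises 30 degrees towards +x.
- kicker (a joint): Swing of the nickel kicker arm, rad: 0 = at its stop, lug hole in line with the fork holes; grows to 1.1 as it swings out towards the robot (to -x of fork). Pivot axis along z of fork through x = 0, y = +120 mm, post top at z = 62 mm; at 0 the arm lies along that y. Friction holds it where it is left; 1 to 2 N at the lug move it.
- lug_hole (a point): Centre of the 17 mm hole in the kicker arm's lug (36 x 36 mm), 120 mm from the pivot; z along the hole. The arm is a flat bar 22 mm wide and 10 mm thick; this point is half-way through the thickness, 46 mm over the blue plate, with 41 mm of free space under the bar except at the pivot post (radius 18 mm).
- pin_grip (a point): Middle of the long pin's grip: red cylinder, 22 mm diameter, 40 mm long. z along the pin, tip to grip. Below it a steel flange 32 mm across, 6 mm thick, its underside 28 mm below this point; then a 14 mm shank, 54 mm long, the last 12 mm tapering to 5 mm. Pin 100 mm, 80 to 150 g. Starts upright, hanging by its flange in a hole of the plywood rack, top 70 mm above the table.
- pin_seat (a point): Centre of the underside of the long pin's flange, on its axis; z along the pin towards the grip.
- pin_tip (a point): Tip of the long pin, 54 mm below the flange's underside.
- short_pin_grip (a point): Bystander: middle of the black grip (22 mm in diameter, 40 mm long) of a short pin in the other hole of the rack, 90 mm from the long pin; which hole holds which pin varies.
- rack: Plywood pin rack, 60 x 170 x 70 mm, fixed; origin under its centre; y axis along the row of its two holes, which lie at y = +45 and -45 mm.
- bumper_cap: Bystander: green pop bumper cap, 76 mm across, 27 mm high; origin under its centre.
- bobbin: Bystander: white coil bobbin with copper winding, 42 mm across, 60 mm high; origin under its centre.
- star_post: Bystander: translucent blue star post, 30 mm across, 62 mm high; origin under its centre.
- screwdriver: Bystander: screwdriver lying on the bench, 190 mm long; x along it.
- plunger: Bystander: steel coil plunger standing on end, 24 mm across, 72 mm high; origin under its centre.
There are look-alikes about, which are no part of the job. Leave any green or orange look-alike of the part that bears pin_grip alone.

How it is judged:
By the outcome, as a careful person would: the job done as asked, in the order asked, and still so for the second after the job is handed in, with the robot touching nothing.
It also fails if it takes over 64 s, if anything falls off the work surface, if the arm or the gripper's body presses on something with over 40 N, if the wrist force passes 120 N, or if a joint passes its speed limit or range.

### The arm

A 6-joint arm with a two-finger parallel gripper is mounted at the origin on the work surface. World frame = base frame: x ahead of the robot, y to its left, z up, the work surface at z = 0. Lengths are in m, angles in rad, forces in N, time in s.
With the tool pointing down it reaches from about 0.275 to 0.825 m from the base axis. Payload 5.2 kg.
Tool frame: the origin (TCP) lies at the centre of the arm's flange, where the gripper is bolted on; the fingertips stand 186 mm ahead of it and the grasp point (between the pads) lies 167 mm ahead of it (ctrl.tip_extent is the x of the fingertips in the tool frame, in m); x points along the fingers, z is the direction in which the jaws open and shut, and the axes are right-handed (so a half turn about x gives the same grasp; the last joint's range is limited). The gripper opens to 93 mm and grips with 3 to 60 N. Pads are 15 mm wide; open, the fingers measure 128 mm over their backs; the gripper's body (75 mm by 188 mm) begins 65 mm behind the grasp point.
Start: joints at [-1.534, 0.259, 1.535, -0, 1.348, -0.203], TCP at [0.131, -0.534, 0.405] pointing down, gripper open.
Joint ranges: [-3.14, 3.14], [-0.91, 2.08], [0.19, 2.58], [-1.22, 4.36], [0.22, 2.71], [-3.12, 3.12]. Speed limits (rad/s): [2.57, 2.57, 3.14, 3.14, 3.14, 3.14].

### API

Orientations are given as a unit quaternion [w, x, y, z].
In Python, from cell import ctrl gives the robot as it stands.
- The arm moves only by the tool drive_tool, never from a script. Its argument "commands" is a list of rows, each a list of 7 numbers: the shift along the tool's x, y, z in cm, then the turn, a rotation vector about the tool's x, y, z in rad, then the closure, from -1 (fully open) to 1 (shut). In form: [[x, y, z, rx, ry, rz, hand], ...]. A call has 1 to 20 rows; each row is the pose to reach, as a shift and turn from the pose commanded when the call began, along the tool's axes at that moment; what a row does not reach only later rows make up. A row lasts 1/12 s, in which the tool goes at most 41.7 mm and 7.16 degrees, less where a joint would pass 70% of its speed; a pose out of reach is approached as far as the arm can. A call with a gripper value outside its range is refused whole. The fingers move at their own pace and stop on an object; "newtons" is the grip in N (left out, the last holds). Time passes only in rows, so rows that repeat a pose let the fingers close. It gives the time, the measured TCP pose, the force and the opening at its end, in the units of the state.
- ctrl.get_state(): the state, without advancing time (a new reading comes with each control period).
- ctrl.get_image(name): name is "side" or "top" or "wrist"; returns a dict with "image" (400x640x3 uint8, red, green, blue), "z_map" (400x640 float32, m along the optical axis (not along the pixel's ray), 0 where there is no reading), "fx", "fy", "cx", "cy" (pixels), "dist_coeffs" ([k1, k2, p1, p2, k3] as OpenCV has them; the pictures are not rectified), "position" and "orientation" of the camera in the world. Camera axes: x right, y down, z forward; pixel columns grow to the right and rows downward; lengths in m; the calibration is good to about 2 mm. A picture is of the moment at which its call begins.
- ctrl.finish_job(): hands the job in, once; it reports no verdict.
The state is a dict: "t": time; "joint_positions": joint angles; "dq": joint speeds; "joint_torque": joint torques, N m; "tcp_pos": TCP position; "tcp_rot": TCP orientation; "force": force on the tool from outside, world axes, zero at the start; "moment": the same for the moment, N m; "opening": finger opening in m.
Only numpy, scipy, OpenCV 4.12 (cv2) and the standard library are available. Lean on these libraries where they do the work, as an engineer would, in place of code of your own. Each camera call takes 0.05 s, during which the arm holds its last target. There are 200 camera calls.

## Working session

There is one attempt and no reset: what is moved stays moved. The work goes in short steps, Python scripts to look and compute and a tool call to move; the robot and the scene stay as the last step left them, time stands still between calls to the robot, and variables do not carry over. Pictures are saved under pics/ and viewed, about 8 in all and at most 12, crops included, and the job is handed in when it is done.

Besides the shell and the picture viewer there is one more tool, called after "Emit:" by a JSON object that holds its "api" and its "payload", one argument or row to a line. drive_tool: Moves the arm, as the interface text tells. Its arguments: {"type":"object","properties":{"commands":{"type":"array"},"newtons":{"type":"number"}},"required":["commands"]}

```bash
ls; mkdir -p pics; cat > h.py <<'E'
import numpy as np, cv2, pickle
from scipy.spatial.transform import Rotation as R
def rot(q): return R.from_quat([q[1],q[2],q[3],q[0]]).as_matrix()
def grab(ctrl,name):
    d=ctrl.get_image(name); cv2.imwrite; pickle.dump(d,open(f'{name}.pkl','wb')); return d
def K(d): return np.array([[d['fx'],0,d['cx']],[0,d['fy'],d['cy']],[0,0,1.]])
def rays(d,uv):
    n=cv2.undistortPoints(np.float64(uv).reshape(-1,1,2),K(d),np.array(d['dist_coeffs'])).reshape(-1,2)
    return np.c_[n,np.ones(len(n))]@rot(d['orientation']).T   # z-depth 1 rays
def pts(d,uv):  # from z_map
    uv=np.array(uv).reshape(-1,2); z=d['z_map'][uv[:,1].astype(int),uv[:,0].astype(int)]
    return np.array(d['position'])+rays(d,uv)*z[:,None], z
def cloud(d):
    v,u=np.mgrid[:400,:640]; P,z=pts(d,np.c_[u.ravel(),v.ravel()]); return P.reshape(400,640,3)
def onplane(d,uv,p0,n):
    r=rays(d,uv); c=np.array(d['position']); return c+r*(((p0-c)@n)/(r@n))[:,None]
def proj(d,P):
    Rm=rot(d['orientation']); t=-Rm.T@np.array(d['position'])
    return cv2.projectPoints(np.float64(P).reshape(-1,1,3),cv2.Rodrigues(Rm.T)[0],t,K(d),np.array(d['dist_coeffs']))[0].reshape(-1,2)
def save(d,f): cv2.imwrite(f,d['image'][:,:,::-1])
E
python3 - <<'E'
from cell import ctrl
from h import *
for n in ['top','side','wrist']:
    d=grab(ctrl,n); save(d,f'pics/{n}0.png'); print(n,d['position'],d['orientation'],d['fx'],d['dist_coeffs'],(d['z_map']==0).mean())
print(ctrl.get_state(),ctrl.tip_extent)
E
```

```text
pics
top [ 0.37380588 -0.02527099  0.92796025] [-0.07611667  0.72838114 -0.67674765  0.07536435] 378.1150767944333 [0.0003058 0.        0.        0.        0.       ] 0.0040234375
side [0.12610011 0.74812706 0.67022277] [ 0.11863849 -0.22534187  0.84782512 -0.46512204] 416.3898484982676 [-0.01574895  0.          0.          0.          0.        ] 0.004078125
wrist [ 0.20566467 -0.5165215   0.38469219] [ 0.10990925  0.77875376 -0.61146071 -0.08705364] 276.36773200847733 [-0.04856369  0.          0.          0.          0.        ] 0.00405078125
{'t': 0.15, 'joint_positions': array([-1.53379005e+00,  2.59183526e-01,  1.53578441e+00, -4.78981352e-05,
        1.34802772e+00, -2.02771673e-01]), 'dq': array([ 0.00039153, -0.00187469, -0.00293709, -0.0010868 , -0.00049617,
        0.00093062]), 'joint_torque': array([ 9.08653910e-04, -4.37643707e+01, -2.84233689e+01,  7.17361760e-02,
        3.78666306e-02, -9.34202194e-05]), 'tcp_pos': array([ 0.1306416 , -0.53410176,  0.40412322]), 'tcp_rot': array([ 0.55588102,  0.43697483,  0.55654724, -0.436239  ]), 'force': array([-1.15070229, -0.32358501, -0.43327358]), 'moment': array([-0.01316598, -0.03623601,  0.00616997]), 'opening': 0.0929562589611765} 0.1861
```

View pics/top0.png

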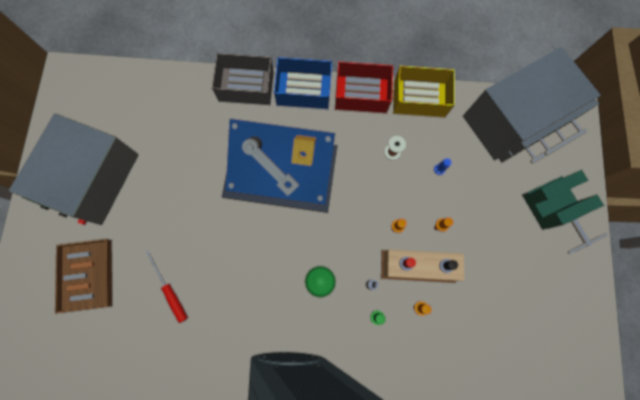

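View pics/side0.png

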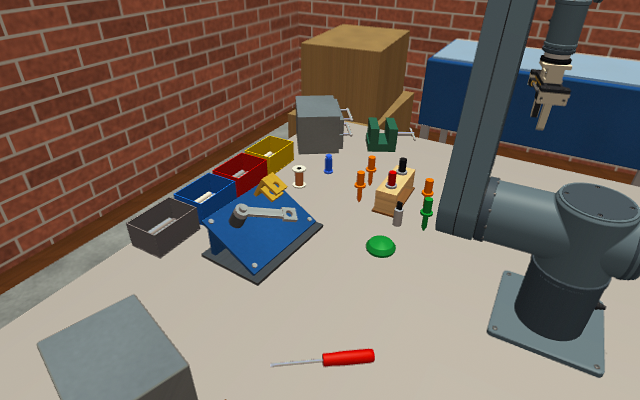

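Top view: stand at about (280,165), brass fork (303,151), pivot (251,147), lug (289,185), red pin (409,263) in the rack with the black one at (451,265). Side view agrees.

```bash
cat > m1.py <<'E'
from h import *
d=pickle.load(open('top.pkl','rb')); s=pickle.load(open('side.pkl','rb'))
def hsv(d): return cv2.cvtColor(d['image'],cv2.COLOR_RGB2HSV)
H=hsv(d);C=cloud(d);Hs=hsv(s);Cs=cloud(s)
def m(H,lo,hi,roi):
    k=cv2.inRange(H,lo,hi)>0; r=np.zeros_like(k); r[roi[1]:roi[3],roi[0]:roi[2]]=1; return k&r
for nm,HH,CC,dd,roi in (('top',H,C,d,(215,115,345,215)),('side',Hs,Cs,s,(195,170,330,260))):
    b=m(HH,(100,120,40),(125,255,255),roi)&(dd['z_map']>0); P=CC[b]; P=P[P[:,2]>.02]
    for _ in range(6):
        c=P.mean(0); n=np.linalg.svd(P-c,full_matrices=0)[2][2]; n*=np.sign(n[2]); e=(P-c)@n; 
        P=P[abs(e)<max(.003,2*e.std())]
    print(nm,'plate n',n,'tilt',np.degrees(np.arccos(n[2])),'c',c,len(P),e.std())
    x=np.array([0,0,1])-n*n[2]; x/=np.linalg.norm(x); y=np.cross(n,x)
    f=m(HH,(15,100,80),(30,255,255),roi); Q=CC[f]; h=(Q-c)@n
    print('brass h pct',np.percentile(h,[5,25,50,75,95]),f.sum())
    k=f.astype(np.uint8); cs=max(cv2.findContours(k,0,1)[0],key=cv2.contourArea)
    T=Q[abs(h-.064)<.004]; 
    A=np.c_[(T-c)@x,(T-c)@y]; print('top face x,y range',np.percentile(A,[2,98],0),'yaw x',np.degrees(np.arctan2(x[1],x[0])))
    # plate corner ranges
    B=np.c_[(P-c)@x,(P-c)@y]; print('plate ranges',np.percentile(B,[.5,99.5],0)); 
    g=(Q-c)@n
    uv=np.argwhere(f)[:,::-1]; W=onplane(dd,uv,c+.064*n,n); W=np.c_[(W-c)@x,(W-c)@y]; print('brass rays on top plane',np.percentile(W,[1,99],0))
    (cx,cy),wh,a=cv2.minAreaRect(np.float32(B)); print('plate rect',cx,cy,wh,a)
    np.savez(nm+'_pl.npz',c=c,n=n,x=x,y=y)
# red grip & rack
k=m(H,(0,150,60),(8,255,255),(395,250,425,275))|m(H,(172,150,60),(180,255,255),(395,250,425,275))
print('red top uv',np.argwhere(k).mean(0)[::-1],k.sum(),'pts',np.median(C[k],0),C[k][:,2].max())
k2=m(Hs,(0,150,60),(8,255,255),(380,165,402,192))|m(Hs,(172,150,60),(180,255,255),(380,165,402,192))
print('red side',np.argwhere(k2).mean(0)[::-1],k2.sum(),np.median(Cs[k2],0))
for nm,HH,CC,roi in (('top',H,C,(375,240,475,290)),('side',Hs,Cs,(365,160,425,220))):
    w=m(HH,(8,40,100),(25,255,255),roi)&(abs(CC[:,:,2]-.07)<.005)
    P=CC[w][:,:2]; (cx,cy),wh,a=cv2.minAreaRect(np.float32(P)); print(nm,'rack',cx,cy,wh,a,len(P))
big=lambda d,r,f:cv2.imwrite(f,cv2.resize(d['image'][r[1]:r[3],r[0]:r[2],::-1],None,fx=4,fy=4,interpolation=2))
a=cv2.resize(d['image'][115:215,215:345,::-1],(390,300),interpolation=2); b=cv2.resize(s['image'][160:260,200:330,::-1],(390,300),interpolation=2)
e=cv2.resize(d['image'][240:340,360:490,::-1],(390,300),interpolation=2); g=cv2.resize(s['image'][150:250,330:460,::-1],(390,300),interpolation=2)
cv2.imwrite('pics/crops1.png',np.vstack([np.hstack([a,b]),np.hstack([e,g])]))
E
python3 m1.py
```

```text
top plate n [-0.49876312  0.03530005  0.8660192 ] tilt 30.00071090348914 c [0.65657167 0.082498   0.06374567] 5150 0.0013333803420804014
brass h pct [0.03588121 0.06232048 0.0637337  0.06491268 0.06644119] 507
top face x,y range [[ 0.02016553 -0.08211059]
 [ 0.07242313 -0.04091591]] yaw x -4.048368200864867
plate ranges [[-0.08515021 -0.12493721]
 [ 0.08552924  0.12034866]]
brass rays on top plane [[ 0.0200077  -0.08317166]
 [ 0.07859922 -0.04044759]]
plate rect -0.00010149925947189331 -0.0016300976276397705 (0.24863722920417786, 0.17266178131103516) 89.96048736572266
side plate n [-0.05689508 -0.11741827  0.99145141] tilt 7.4971247439662365 c [0.69932273 0.08997327 0.05405755] 4715 0.017953365145353572
brass h pct [-0.01155261  0.06792841  0.0876513   0.09915641  0.10851604] 568
top face x,y range [[-0.09179119 -0.02722375]
 [-0.03345982  0.01916546]] yaw x 64.1474709055542
plate ranges [[-0.15730678 -0.25971602]
 [ 0.11425053  0.12209231]]
brass rays on top plane [[-0.14513343 -0.12351714]
 [-0.02858695  0.0256997 ]]
plate rect 0.01928548514842987 -0.05189761519432068 (0.24834778904914856, 0.36847952008247375) 26.449037551879883
red top uv [409.71604938 262.24691358] 81 pts [ 0.43871781 -0.22567946  0.11582988] 0.9279602469068714
red side [391.7962963  177.58333333] 108 [ 0.43707431 -0.22056272  0.10258564]
top rack 0.4411247670650482 -0.27298247814178467 (0.0602753609418869, 0.1709587275981903) 0.9206156730651855 1637
side rack 0.4407542049884796 -0.27109310030937195 (0.13641606271266937, 0.17562615871429443) 33.04533767700195 472
```

View pics/crops1.png

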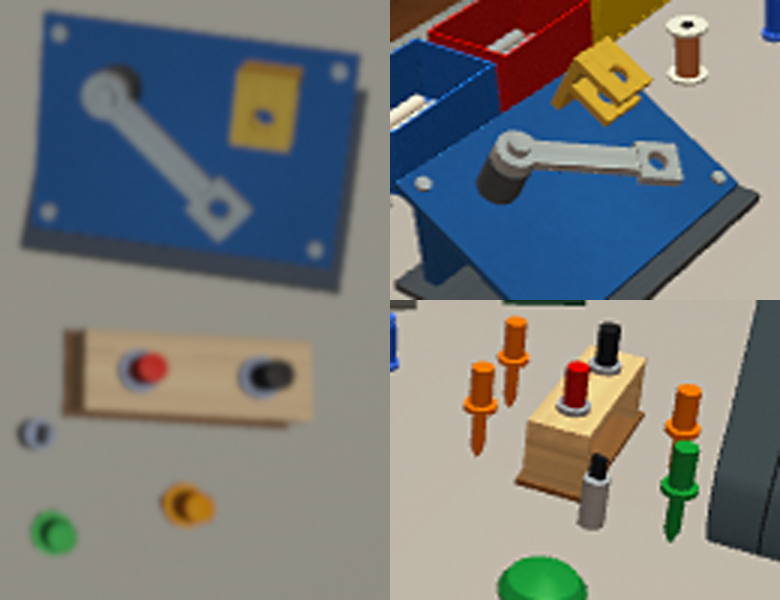

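Crops: red pin in rack's left hole (top uv ≈ 409,262), fork hole about (303,154) in the top and (277,184) in the side view; arm swung out. The top-view plate fit is clean (30.0°), so I build the fork frame from it and cross-check in the side view.

```bash
cat > fr.py <<'E'
from h import *
z=np.load('top_pl.npz'); c,n,x,y=z['c'],z['n'],z['x'],z['y']
O=c+.039*x-.0615*y; F=np.c_[x,y,n]
seat=O+.064*n
def f2w(p): return O+F@np.array(p,float)
def w2f(p): return (np.atleast_2d(p)-O)@F
PIN=np.array([.4400,-.2275,.098])
def plan(st,grasp,Rt):
    """rows for grasp point at world pos with tool rotation Rt (cols x,y,z)"""
    R0=rot(st['tcp_rot']); tcp=np.array(grasp)-.167*Rt[:,0]
    dl=R0.T@(tcp-st['tcp_pos'])*100; rv=R.from_matrix(R0.T@Rt).as_rotvec()
    return np.round(dl,2),np.round(rv,3),'tcp',np.round(tcp,3)
def tool(ax,zdir):
    ax=ax/np.linalg.norm(ax); zz=zdir-ax*(zdir@ax); zz/=np.linalg.norm(zz); return np.c_[ax,np.cross(zz,ax),zz]
def say(st): 
    Rt=rot(st['tcp_rot']); g=st['tcp_pos']+.167*Rt[:,0]
    print('t',round(st['t'],2),'grasp w',np.round(g,4),'fork mm',np.round(w2f(g)[0]*1e3,1),'tip fork',np.round(w2f(g+.019*Rt[:,0])[0]*1e3,1),'xax.n',Rt[:,0]@n,'F',np.round(st['force'],1),'op',round(st['opening'],4))
E
python3 - <<'E'
from cell import ctrl
from fr import *
d=pickle.load(open('top.pkl','rb')); s=pickle.load(open('side.pkl','rb'))
print('O',O,'seat',seat,'y',y)
print('seat proj top',proj(d,seat),'side',proj(s,seat),'pin',proj(d,PIN),proj(s,PIN))
lug=w2f(onplane(d,[[287.7,184.3]],f2w([0,0,.051]),n))[0]; lug2=w2f(onplane(s,[[200+658/3-130,160+157/3]],f2w([0,0,.051]),n))[0]
print('lug',lug*1e3,lug2*1e3,'q',np.arctan2(-lug[0],.12-lug[1]),'rad',np.hypot(lug[0],.12-lug[1]))
st=ctrl.get_state(); R0=rot(st['tcp_rot']); print(R0.round(3)); print('cam in tool',R0.T@(np.array([.20566,-.51652,.38469])-st['tcp_pos']))
# push approach, jaws along fork y / x
for zd in (y,-y,x,-x):
    Rt=tool(-n,zd); print(plan(st,f2w([-.10,.055,.15]),Rt))
E
```

```text
O [0.68592033 0.018767   0.08324609] seat [0.65399949 0.02102621 0.13867132] y [7.05985768e-02 9.97504807e-01 3.46944695e-18]
seat proj top [[302.22982049 154.61323985]] side [[276.20224835 184.69540374]] pin [[408.67400545 262.15811333]] [[391.61203079 177.6811437 ]]
lug [-75.21510846  26.23100026  51.        ] [-73.37980992  23.83390092  51.        ] q 0.6760395465539328 rad 0.12020789430471317
[[-0.     0.971  0.237]
 [ 0.001  0.237 -0.971]
 [-1.     0.    -0.001]]
cam in tool [0.01945043 0.077043   0.00076485]
(array([  9.72,  45.41, -53.23]), array([-2.743, -0.735, -0.117]), 'tcp', array([0.445, 0.091, 0.308]))
(array([  9.72,  45.41, -53.23]), array([ 0.303, -0.083,  0.519]), 'tcp', array([0.445, 0.091, 0.308]))
(array([  9.72,  45.41, -53.23]), array([-1.23 , -0.453,  0.329]), 'tcp', array([0.445, 0.091, 0.308]))
(array([  9.72,  45.41, -53.23]), array([1.832, 0.357, 0.492]), 'tcp', array([0.445, 0.091, 0.308]))
```

Frame confirmed by both cameras (about 1 px off); arm at q≈0.68. Now the push approach.

```bash
python3 - <<'E'
from cell import ctrl
from fr import *
st=ctrl.get_state(); Rt=tool(-n,-y)
print(plan(st,f2w([-.115,.058,.17]),Rt)); print(plan(st,f2w([-.115,.058,.049]),Rt))
E
```

```text
(array([  8.74,  43.31, -54.22]), array([ 0.303, -0.083,  0.519]), 'tcp', array([0.423, 0.096, 0.318]))
(array([ 19.22,  49.07, -52.36]), array([ 0.303, -0.083,  0.519]), 'tcp', array([0.483, 0.091, 0.213]))
```

Emit:
{"api": "drive_tool", "payload": {
  "commands": [
    [0,22,-27,0.15,-0.04,0.26,1],
    [0,22,-27,0.15,-0.04,0.26,1],
    [0,22,-27,0.15,-0.04,0.26,1],
    [0,22,-27,0.15,-0.04,0.26,1],
    [0,22,-27,0.15,-0.04,0.26,1],
    [0,22,-27,0.15,-0.04,0.26,1],
    [0,22,-27,0.15,-0.04,0.26,1],
    [0,22,-27,0.15,-0.04,0.26,1],
    [0,22,-27,0.15,-0.04,0.26,1],
    [0,43.31,-54.22,0.303,-0.083,0.519,1],
    [0,43.31,-54.22,0.303,-0.083,0.519,1],
    [0,43.31,-54.22,0.303,-0.083,0.519,1],
    [0,43.31,-54.22,0.303,-0.083,0.519,1],
    [0,43.31,-54.22,0.303,-0.083,0.519,1],
    [0,43.31,-54.22,0.303,-0.083,0.519,1],
    [0,43.31,-54.22,0.303,-0.083,0.519,1],
    [0,43.31,-54.22,0.303,-0.083,0.519,1],
    [0,43.31,-54.22,0.303,-0.083,0.519,1],
    [8.74,43.31,-54.22,0.303,-0.083,0.519,1],
    [8.74,43.31,-54.22,0.303,-0.083,0.519,1]
  ],
  "newtons": 20
}}

```text
t: 1.82
tcp_pos: [0.4239, 0.0978, 0.3229]
tcp_rot: [0.602, 0.624, 0.331, -0.371]
force: [0.3, 0.0, -1.3]
opening: 0.0003
```

```bash
python3 - <<'E'
from cell import ctrl
from fr import *
st=ctrl.get_state(); Rt=tool(-n,-y); say(st); print(st['joint_positions'].round(2))
print(plan(st,f2w([-.115,.058,.17]),Rt)); print(plan(st,f2w([-.115,.058,.049]),Rt))
E
```

```text
t 1.82 grasp w [0.5083 0.0921 0.179 ] fork mm [-110.    60.6  174. ] tip fork [-109.9   60.7  155. ] xax.n -0.9999698603419581 F [ 0.3  0.  -1.3] op 0.0003
[-0.02  0.    2.13 -0.05  0.48  1.65]
(array([ 0.4 , -0.38,  0.23]), array([ 0.006, -0.002, -0.008]), 'tcp', array([0.423, 0.096, 0.318]))
(array([12.5 , -0.47,  0.25]), array([ 0.006, -0.002, -0.008]), 'tcp', array([0.483, 0.091, 0.213]))
```

Emit:
{"api": "drive_tool", "payload": {
  "commands": [
    [6,0,0,0,0,0,1],
    [12.1,0,0,0,0,0,1],
    [12.1,0,0,0,0,0,1],
    [12.1,0,0,0,0,0,1],
    [12.1,0,0,0,0,0,1],
    [12.1,0,0,0,0,0,1]
  ]
}}

```text
t: 2.32
tcp_pos: [0.4851, 0.0915, 0.2221]
tcp_rot: [0.6, 0.623, 0.332, -0.377]
force: [-0.3, 0.7, 0.3]
opening: 0.0005
```

Emit:
{"api": "drive_tool", "payload": {
  "commands": [
    [0,1,0,0,0,0,1],
    [0,1.8,0,0,0,0,1],
    [0,2.6,0,0,0,0,1],
    [0,3.4,0,0,0,0,1],
    [0,4.2,0,0,0,0,1],
    [0,5,0,0,0,0,1],
    [0,5.8,0,0,0,0,1],
    [0,6.6,0,0,0,0,1],
    [0,7.4,0,0,0,0,1],
    [0,8,0,0,0,0,1],
    [0,8.5,0,0,0,0,1],
    [0,8.9,0,0,0,0,1],
    [0,9.1,0,0,0,0,1],
    [0,9.1,0,0,0,0,1],
    [0,9.1,0,0,0,0,1]
  ]
}}

```text
t: 3.57
tcp_pos: [0.563, 0.0859, 0.2652]
tcp_rot: [0.598, 0.622, 0.334, -0.379]
force: [-4.8, -2.8, -0.0]
opening: 0.0004
```

```bash
python3 - <<'E'
from cell import ctrl
from fr import *
st=ctrl.get_state(); say(st); print(F.T@st['force'])
d=grab(ctrl,'side'); cv2.imwrite('pics/push1.png',cv2.resize(d['image'][130:270,180:340,::-1],None,fx=4,fy=4,interpolation=2))
E
```

```text
t 3.57 grasp w [0.6449 0.0797 0.1197] fork mm [-20.9  57.8  54.2] tip fork [-21.1  57.8  35.2] xax.n -0.9999478334228489 F [-4.8 -2.8 -0. ] op 0.0004
[-3.99218746 -3.18026147  2.27098276]
```

View pics/push1.png

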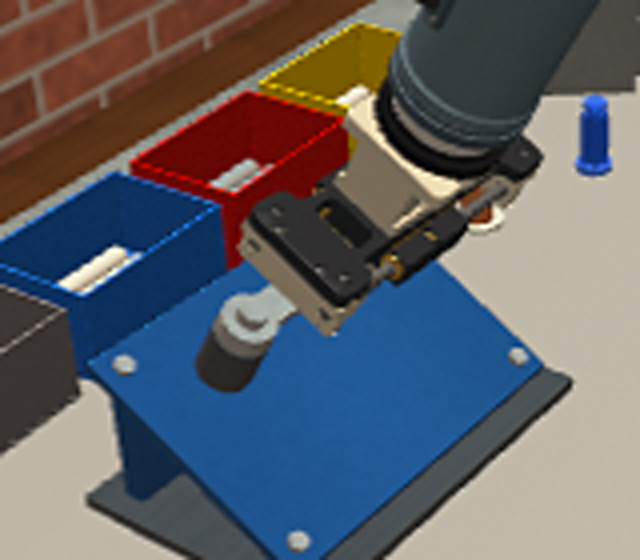

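The picture shows the arm nearly parallel to the fork line, with the fingers against it. I keep pushing until the force rises.

Emit:
{"api": "drive_tool", "payload": {
  "commands": [
    [0.2,0.15,0,0,0,0,1],
    [0.2,0.3,0,0,0,0,1],
    [0.2,0.3,0,0,0,0,1],
    [0.2,0.3,0,0,0,0,1]
  ]
}}

```text
t: 3.95
tcp_pos: [0.565, 0.086, 0.2637]
tcp_rot: [0.598, 0.621, 0.336, -0.38]
force: [-11.3, -0.8, 1.3]
opening: 0.0007
```

```bash
python3 - <<'E'
from cell import ctrl
from fr import *
st=ctrl.get_state(); say(st); print(F.T@st['force'])
E
```

```text
t 3.95 grasp w [0.6461 0.0798 0.1179] fork mm [-20.9  58.   52. ] tip fork [-21.1  58.   33. ] xax.n -0.9998853056131257 F [-11.3  -0.8   1.3] op 0.0007
[-9.04689993 -1.58256623  6.77868775]
```

At the stop (force up, no more travel). Back off and lift.

Emit:
{"api": "drive_tool", "payload": {
  "commands": [
    [0,-1.5,0,0,0,0,1],
    [0,-3,0,0,0,0,1],
    [-4,-4,0,0,0,0,1],
    [-8,-6,0,0,0,0,1],
    [-12,-8,1.5,0,0,0,0.0],
    [-16,-8,3,0,0,0,0.0],
    [-18,-8,5,0,0,0,0.0],
    [-18,-8,5.8,0,0,0,0.0],
    [-18,-8,5.8,0,0,0,0.0]
  ]
}}

```text
t: 4.7
tcp_pos: [0.4053, 0.0383, 0.3856]
tcp_rot: [0.6, 0.624, 0.33, -0.376]
force: [0.0, -0.2, -0.2]
opening: 0.0291
```

```bash
python3 - <<'E'
from cell import ctrl
from fr import *
st=ctrl.get_state(); say(st); print(st['joint_positions'].round(2))
d=grab(ctrl,'wrist'); print('seat',proj(d,seat))
s=grab(ctrl,'side')
im=np.hstack([cv2.resize(d['image'][:,:,::-1],(640,400))]); u,v=proj(s,seat)[0].astype(int)
c2=cv2.resize(s['image'][v-25:v+25,u-40:u+40,::-1],(320,200),interpolation=2)
t=grab(ctrl,'top');u,v=proj(t,seat)[0].astype(int); c3=cv2.resize(t['image'][v-25:v+25,u-40:u+40,::-1],(320,200),interpolation=2)
cv2.imwrite('pics/after.png',np.vstack([im,np.hstack([c2,c3])]))
Rt=tool(np.array([0,0,-1.]),np.array([0,-1.,0]))
print(plan(st,PIN+[0,0,.10],Rt)); Rt=tool(np.array([0,0,-1.]),np.array([-1.,0,0]));print(plan(st,PIN+[0,0,.10],Rt))
E
```

```text
t 4.7 grasp w [0.4887 0.0317 0.2411] fork mm [-92.2  -1.  235.5] tip fork [-92.2  -1.1 216.5] xax.n -0.9999891810476648 F [ 0.  -0.2 -0.2] op 0.0291
[-0.21 -0.15  2.08  0.1   0.69  1.37]
seat [[318.23531749 101.82098047]]
(array([ 4.58,  3.6 , 26.25]), array([-0.071,  0.023, -0.524]), 'tcp', array([ 0.44 , -0.228,  0.365]))
(array([ 4.58,  3.6 , 26.25]), array([ 1.461, -0.389, -0.425]), 'tcp', array([ 0.44 , -0.228,  0.365]))
```

View pics/after.png

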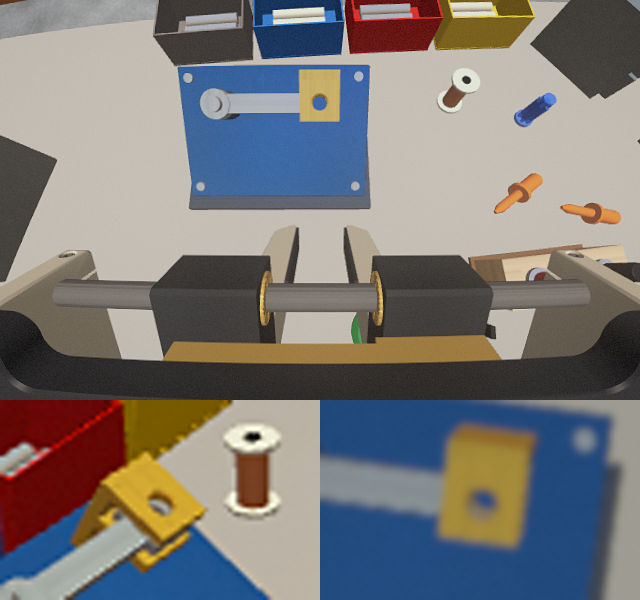

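The arm is in; predicted seat pixel (318,102) matches the hole seen at (319,102). Now the pin.

Emit:
{"api": "drive_tool", "payload": {
  "commands": [
    [4.6,3.6,26.3,-0.071,0.023,-0.524,0.1],
    [4.6,3.6,26.3,-0.071,0.023,-0.524,0.1],
    [4.6,3.6,26.3,-0.071,0.023,-0.524,0.1],
    [4.6,3.6,26.3,-0.071,0.023,-0.524,0.1],
    [4.6,3.6,26.3,-0.071,0.023,-0.524,0.1],
    [4.6,3.6,26.3,-0.071,0.023,-0.524,0.1],
    [4.6,3.6,26.3,-0.071,0.023,-0.524,0.1],
    [4.6,3.6,26.3,-0.071,0.023,-0.524,0.1],
    [4.6,3.6,26.3,-0.071,0.023,-0.524,0.1],
    [4.6,3.6,26.3,-0.071,0.023,-0.524,0.1],
    [4.6,3.6,26.3,-0.071,0.023,-0.524,0.1],
    [4.6,3.6,26.3,-0.071,0.023,-0.524,0.1]
  ]
}}

```text
t: 5.85
tcp_pos: [0.4405, -0.2253, 0.3613]
tcp_rot: [0.499, 0.498, 0.503, -0.5]
force: [-0.6, -0.2, 0.0]
opening: 0.0416
```

```bash
python3 - <<'E'
from cell import ctrl
from fr import *
st=ctrl.get_state(); say(st); print(st['joint_positions'].round(2))
d=grab(ctrl,'wrist'); save(d,'pics/pin.png')
top=PIN+[0,0,.02]; print('pin top proj',proj(d,top),'grip',proj(d,PIN))
H=cv2.cvtColor(d['image'],cv2.COLOR_RGB2HSV); k=((H[:,:,0]<8)|(H[:,:,0]>172))&(H[:,:,1]>150)&(H[:,:,2]>60)
C=cloud(d); k&=(np.linalg.norm(C[:,:,:2]-PIN[:2],axis=2)<.03)
tk=k&(C[:,:,2]>.114)
print(k.sum(),tk.sum(),'top face centre (plane)',onplane(d,[np.argwhere(tk).mean(0)[::-1]],top,np.array([0,0,1.])) , C[k][:,2].max())
Rt=tool(np.array([0,0,-1.]),np.array([0,-1.,0])); print(plan(st,PIN,Rt))
E
```

```text
t 5.85 grasp w [ 0.4393 -0.225   0.1943] fork mm [-142.7 -260.5  210.6] tip fork [-152.3 -260.5  194.2] xax.n -0.862316975033038 F [-0.6 -0.2  0. ] op 0.0416
[-0.7   0.2   1.73 -0.    1.22  0.87]
pin top proj [[322.96983855 207.42603281]] grip [[322.84829179 200.31995242]]
443 425 top face centre (plane) [[ 0.44108162 -0.22946156  0.118     ]] 0.11820624859826151
(array([9.63, 0.02, 0.24]), array([ 0.004, -0.002,  0.007]), 'tcp', array([ 0.44 , -0.228,  0.265]))
```

View pics/pin.png

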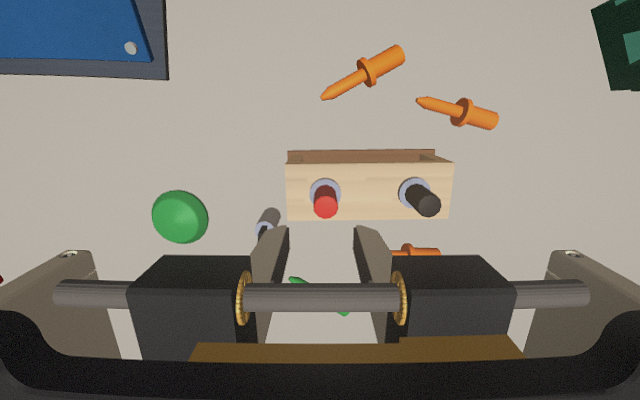

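Red pin top seen at (325,205), giving centre (0.441,−0.229), within 1.5 mm of the estimate; the black pin is well clear. Descend and stop before closing.

Emit:
{"api": "drive_tool", "payload": {
  "commands": [
    [3,0.05,0.15,0,0,0,0.1],
    [6,0.05,0.15,0,0,0,0.1],
    [8,0.05,0.15,0,0,0,0.1],
    [9,0.05,0.15,0,0,0,0.1],
    [9.7,0.05,0.15,0,0,0,0.1],
    [9.7,0.05,0.15,0,0,0,0.1],
    [9.7,0.05,0.15,0,0,0,0.1],
    [9.7,0.05,0.15,0,0,0,0.1],
    [9.7,0.05,0.15,0,0,0,0.1]
  ]
}}

```text
t: 6.65
tcp_pos: [0.4406, -0.2285, 0.2655]
tcp_rot: [0.499, 0.498, 0.502, -0.501]
force: [-0.8, -0.6, -0.5]
opening: 0.0416
```

```bash
python3 - <<'E'
from cell import ctrl
from fr import *
st=ctrl.get_state(); say(st)
Rt=tool(np.array([0,0,-1.]),np.array([0,-1.,0])); print(plan(st,np.array([.4405,-.2287,.100]),Rt))
E
```

```text
t 6.65 grasp w [ 0.4398 -0.2285  0.0985] fork mm [-189.9 -264.   127.3] tip fork [-199.5 -264.   110.9] xax.n -0.8634341628647824 F [-0.8 -0.6 -0.5] op 0.0416
(array([-0.15, -0.02,  0.02]), array([0.002, 0.   , 0.005]), 'tcp', array([ 0.44 , -0.229,  0.267]))
```

Emit:
{"api": "drive_tool", "payload": {
  "commands": [
    [-0.1,0,0,0.002,0,0.004,1],
    [-0.1,0,0,0.002,0,0.004,1],
    [-0.1,0,0,0.002,0,0.004,1],
    [-0.1,0,0,0.002,0,0.004,1],
    [-0.1,0,0,0.002,0,0.004,1],
    [-0.1,0,0,0.002,0,0.004,1],
    [-0.1,0,0,0.002,0,0.004,1]
  ],
  "newtons": 40
}}

```text
t: 7.23
tcp_pos: [0.4403, -0.2283, 0.2656]
tcp_rot: [0.499, 0.499, 0.501, -0.5]
force: [-0.6, -0.1, 4.1]
opening: 0.0214
```

Emit:
{"api": "drive_tool", "payload": {
  "commands": [
    [-1,0,0,0,0,0,1],
    [-3,0,0,0,0,0,1],
    [-6,0,0,0,0,0,1],
    [-10,0,0,0,0,0,1],
    [-14,0,0,0,0,0,1],
    [-17,0,0,0,0,0,1],
    [-17,0,0,0,0,0,1],
    [-17,0,0,0,0,0,1]
  ]
}}

```text
t: 7.9
tcp_pos: [0.4408, -0.2284, 0.4372]
tcp_rot: [0.5, 0.5, 0.5, -0.5]
force: [-0.5, 0.3, -2.2]
opening: 0.0217
```

```bash
python3 - <<'E'
from cell import ctrl
from fr import *
st=ctrl.get_state(); say(st); Rt=tool(-n,-y)
for h in (.092+.09,): print(plan(st,f2w([0,0,.064+h]),Rt))
E
```

```text
t 7.9 grasp w [ 0.4408 -0.2285  0.2702] fork mm [-103.1 -264.   275.5] tip fork [-112.6 -264.   259. ] xax.n -0.8660588859346718 F [-0.5  0.3 -2.2] op 0.0217
(array([ -0.39,   3.92, -26.17]), array([ 0.07 , -0.018,  0.523]), 'tcp', array([0.48 , 0.033, 0.441]))
```

Pin held (opening 21.5 mm). Move over the fork, tilted.

Emit:
{"api": "drive_tool", "payload": {
  "commands": [
    [-0.4,2,-9,0.02,-0.006,0.17,1],
    [-0.4,3.9,-26.2,0.07,-0.018,0.523,1],
    [-0.4,3.9,-26.2,0.07,-0.018,0.523,1],
    [-0.4,3.9,-26.2,0.07,-0.018,0.523,1],
    [-0.4,3.9,-26.2,0.07,-0.018,0.523,1],
    [-0.4,3.9,-26.2,0.07,-0.018,0.523,1],
    [-0.4,3.9,-26.2,0.07,-0.018,0.523,1],
    [-0.4,3.9,-26.2,0.07,-0.018,0.523,1],
    [-0.4,3.9,-26.2,0.07,-0.018,0.523,1],
    [-0.4,3.9,-26.2,0.07,-0.018,0.523,1],
    [-0.4,3.9,-26.2,0.07,-0.018,0.523,1],
    [-0.4,3.9,-26.2,0.07,-0.018,0.523,1],
    [-0.4,3.9,-26.2,0.07,-0.018,0.523,1]
  ]
}}

```text
t: 8.98
tcp_pos: [0.4798, 0.0323, 0.4393]
tcp_rot: [0.598, 0.625, 0.333, -0.377]
force: [-0.5, -0.1, -1.1]
opening: 0.0214
```

```bash
python3 - <<'E'
from cell import ctrl
from fr import *
st=ctrl.get_state(); say(st); Rt=tool(-n,-y); print(plan(st,f2w([0,0,.064+.092]),Rt))
d=grab(ctrl,'wrist'); s=grab(ctrl,'side'); print('wrist seat',proj(d,seat),'side seat',proj(s,seat))
R0=rot(st['tcp_rot']); g=st['tcp_pos']+.167*R0[:,0]; tip=g+.080*R0[:,0]
print('tip proj',proj(d,tip),proj(s,tip), 'grip',proj(s,g))
cv2.imwrite('pics/over.png',np.vstack([d['image'][50:330,140:500,::-1], cv2.resize(s['image'][100:220,200:360,::-1],(360,270),interpolation=2)]))
E
```

```text
t 8.98 grasp w [0.5625 0.0266 0.2943] fork mm [ -1.6  -0.9 244.7] tip fork [ -1.7  -0.9 225.7] xax.n -0.9999912021311191 F [-0.5 -0.1 -1.1] op 0.0214
(array([ 8.87,  0.13, -0.1 ]), array([-0.003, -0.001,  0.004]), 'tcp', array([0.525, 0.03 , 0.363]))
wrist seat [[319.33177644 179.3703066 ]] side seat [[276.20224835 184.69540374]]
tip proj [[319.73220735 207.92304295]] [[292.29557383 159.09884407]] grip [[306.06517685 135.5149467 ]]
```

View pics/over.png

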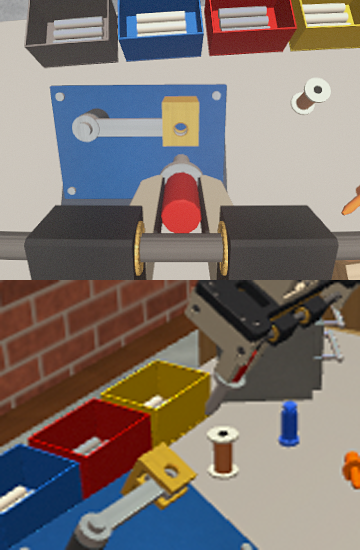

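Pin tip is seen in the side crop at (208,412), where predicted (208,413); the fork hole in the wrist view also agrees. Descend to ~10 mm above the mouth.

Emit:
{"api": "drive_tool", "payload": {
  "commands": [
    [3,0.1,-0.05,-0.002,0,0.003,1],
    [6,0.1,-0.05,-0.002,0,0.003,1],
    [8,0.1,-0.05,-0.002,0,0.003,1],
    [8.9,0.1,-0.05,-0.002,0,0.003,1],
    [8.9,0.1,-0.05,-0.002,0,0.003,1],
    [8.9,0.1,-0.05,-0.002,0,0.003,1],
    [8.9,0.1,-0.05,-0.002,0,0.003,1],
    [8.9,0.1,-0.05,-0.002,0,0.003,1]
  ]
}}

```text
t: 9.75
tcp_pos: [0.5247, 0.031, 0.3644]
tcp_rot: [0.6, 0.625, 0.332, -0.374]
force: [0.3, -1.2, -1.2]
opening: 0.0213
```

```bash
python3 - <<'E'
from cell import ctrl
from fr import *
st=ctrl.get_state(); say(st); Rt=tool(-n,-y); print(plan(st,f2w([0,0,.064+.03]),Rt))
d=grab(ctrl,'wrist'); s=grab(ctrl,'side')
R0=rot(st['tcp_rot']); g=st['tcp_pos']+.167*R0[:,0]; tip=g+.080*R0[:,0]
a=proj(d,tip)[0];b=proj(s,tip)[0];e=proj(s,seat)[0];w=proj(d,seat)[0]; print('tip',a,b,'seat',w,e)
c1=cv2.resize(d['image'][80:240,220:420,::-1],None,fx=3,fy=3,interpolation=2); c2=cv2.resize(s['image'][150:215,230:330,::-1],(600,390),interpolation=2)
cv2.imwrite('pics/near.png',cv2.resize(np.vstack([c1,c2]),(400,580)))
E
```

```text
t 9.75 grasp w [0.6083 0.0253 0.22  ] fork mm [  0.9   1.  157.3] tip fork [  1.    1.1 138.3] xax.n -0.9999969065905182 F [ 0.3 -1.2 -1.2] op 0.0213
(array([ 6.33, -0.07,  0.09]), array([ 0.001, -0.001, -0.002]), 'tcp', array([0.556, 0.028, 0.309]))
tip [319.75024525 207.9347212 ] [277.49790449 181.35268115] seat [321.08738422 204.40745005] [276.20224835 184.69540374]
```

View pics/near.png

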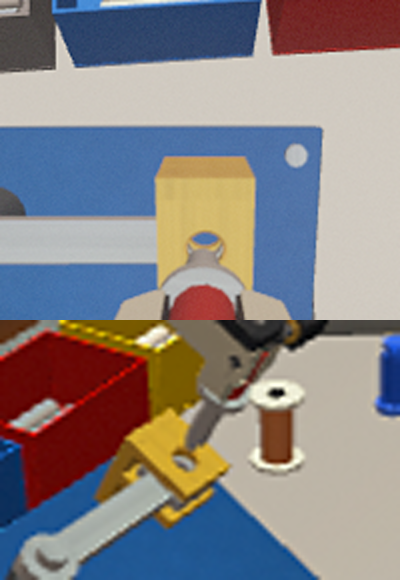

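Tip sits over the hole in both views. Insert in stages, watching forces.

Emit:
{"api": "drive_tool", "payload": {
  "commands": [
    [0.6,-0.08,0.08,0,0,0,1],
    [1.2,-0.08,0.08,0,0,0,1],
    [1.8,-0.08,0.08,0,0,0,1],
    [2.4,-0.08,0.08,0,0,0,1],
    [3,-0.08,0.08,0,0,0,1],
    [3,-0.08,0.08,0,0,0,1],
    [3,-0.08,0.08,0,0,0,1]
  ]
}}

```text
t: 10.43
tcp_pos: [0.539, 0.0292, 0.3357]
tcp_rot: [0.599, 0.624, 0.333, -0.375]
force: [0.2, -0.1, -1.3]
opening: 0.0215
```

```bash
python3 - <<'E'
from cell import ctrl
from fr import *
st=ctrl.get_state(); say(st); print(F.T@st['force'],st['moment']); Rt=tool(-n,-y); print(plan(st,f2w([0,0,.064+.03]),Rt))
E
```

```text
t 10.43 grasp w [0.622  0.0237 0.1909] fork mm [ -1.7   0.4 125.2] tip fork [ -1.7   0.4 106.2] xax.n -0.9999964043077485 F [ 0.2 -0.1 -1.3] op 0.0215
[-0.42372582 -0.10801259 -1.20287293] [-3.65268719e-02  2.55533249e-01  1.33064256e-04]
(array([3.12, 0.14, 0.01]), array([ 0.001, -0.002,  0.002]), 'tcp', array([0.556, 0.028, 0.309]))
```

Emit:
{"api": "drive_tool", "payload": {
  "commands": [
    [0.5,0.08,0,0,0,0,1],
    [1,0.08,0,0,0,0,1],
    [1.5,0.08,0,0,0,0,1],
    [2,0.08,0,0,0,0,1],
    [2.4,0.08,0,0,0,0,1],
    [2.4,0.08,0,0,0,0,1],
    [2.4,0.08,0,0,0,0,1]
  ]
}}

```text
t: 11.02
tcp_pos: [0.5516, 0.0284, 0.3156]
tcp_rot: [0.599, 0.624, 0.333, -0.375]
force: [0.2, -0.2, -1.8]
opening: 0.0216
```

```bash
python3 - <<'E'
from cell import ctrl
from fr import *
st=ctrl.get_state(); say(st); print(F.T@st['force'],st['moment']); Rt=tool(-n,-y); print(plan(st,f2w([0,0,.064+.03]),Rt))
E
```

```text
t 11.02 grasp w [0.6347 0.0228 0.1708] fork mm [ -0.7   0.4 101.6] tip fork [-0.8  0.4 82.6] xax.n -0.9999974360439633 F [ 0.2 -0.2 -1.8] op 0.0216
[-0.75889435 -0.18682703 -1.66099163] [0.11671711 0.30478641 0.01543206]
(array([0.76, 0.05, 0.01]), array([ 0.   , -0.002,  0.002]), 'tcp', array([0.556, 0.028, 0.309]))
```

Still no resistance; 7–8 mm to go. Push on gently until the axial force rises.

Emit:
{"api": "drive_tool", "payload": {
  "commands": [
    [0.3,0.04,0,0,0,0,1],
    [0.5,0.04,0,0,0,0,1],
    [0.7,0.04,0,0,0,0,1],
    [0.85,0.04,0,0,0,0,1],
    [0.85,0.04,0,0,0,0,1],
    [0.85,0.04,0,0,0,0,1]
  ]
}}

```text
t: 11.52
tcp_pos: [0.5561, 0.0281, 0.3088]
tcp_rot: [0.599, 0.624, 0.333, -0.375]
force: [-0.1, 0.2, -0.9]
opening: 0.0215
```

```bash
python3 - <<'E'
from cell import ctrl
from fr import *
st=ctrl.get_state(); say(st); print(F.T@st['force'],st['moment']); Rt=tool(-n,-y); print(plan(st,f2w([0,0,.064+.03]),Rt))
E
```

```text
t 11.52 grasp w [0.6393 0.0225 0.1641] fork mm [-0.1  0.4 93.4] tip fork [-0.1  0.4 74.4] xax.n -0.9999983230532088 F [-0.1  0.2 -0.9] op 0.0215
[-0.51531129  0.20033181 -0.73084601] [ 0.01528249  0.34282943 -0.00139479]
(array([-0.06, -0.01,  0.01]), array([ 0.001, -0.002,  0.001]), 'tcp', array([0.556, 0.028, 0.309]))
```

Emit:
{"api": "drive_tool", "payload": {
  "commands": [
    [0.1,0,0,0,0,0,1],
    [0.2,0,0,0,0,0,1],
    [0.2,0,0,0,0,0,1],
    [0.2,0,0,0,0,0,1]
  ]
}}

```text
t: 11.85
tcp_pos: [0.5566, 0.0281, 0.3083]
tcp_rot: [0.6, 0.624, 0.332, -0.374]
force: [-10.5, -1.3, 9.2]
opening: 0.0211
```

```bash
python3 - <<'E'
from cell import ctrl
from fr import *
st=ctrl.get_state(); say(st); print(F.T@st['force'],st['moment'])
E
```

```text
t 11.85 grasp w [0.6399 0.0225 0.1637] fork mm [ 0.2  0.4 92.8] tip fork [ 0.2  0.5 73.8] xax.n -0.9999988532178344 F [-10.5  -1.3   9.2] op 0.0211
[-4.4452268  -2.0220125  13.15306111] [-0.05452928  0.92622195 -0.1380409 ]
```

Seating contact at 13 N. Release and withdraw along the pin axis.

Emit:
{"api": "drive_tool", "payload": {
  "commands": [
    [0,0,0,0,0,0,0.2],
    [0,0,0,0,0,0,0.2],
    [0,0,0,0,0,0,0.2],
    [0,0,0,0,0,0,0.2],
    [0,0,0,0,0,0,0.2],
    [-2,0,0,0,0,0,0.2],
    [-5,0,0,0,0,0,0.2],
    [-9,0,0,0,0,0,0.2],
    [-13,-3,0,0,0,0,0.2],
    [-15,-6,0,0,0,0,0.2],
    [-15,-8,0,0,0,0,0.2],
    [-15,-8,0,0,0,0,0.2]
  ]
}}

```text
t: 12.85
tcp_pos: [0.4092, 0.0388, 0.3959]
tcp_rot: [0.599, 0.624, 0.334, -0.375]
force: [-0.7, 0.9, -0.8]
opening: 0.0371
```

```bash
python3 - <<'E'
from cell import ctrl
from fr import *
st=ctrl.get_state(); say(st)
d=grab(ctrl,'wrist'); s=grab(ctrl,'side'); C=cloud(d); H=cv2.cvtColor(d['image'],cv2.COLOR_RGB2HSV)
k=((H[:,:,0]<8)|(H[:,:,0]>172))&(H[:,:,1]>150)&(H[:,:,2]>60)&(np.linalg.norm(C-f2w([0,0,.09]),axis=2)<.06)
P=w2f(C[k])*1e3; print('red fork mm: n',len(P),'z pct',np.percentile(P[:,2],[1,10,50,90,99]),'top xy',P[P[:,2]>108].mean(0) if (P[:,2]>108).any() else None)
Q=(w2f(C.reshape(-1,3))*1e3); g=(np.hypot(Q[:,0],Q[:,1])<15.5)&(np.hypot(Q[:,0],Q[:,1])>12.5)&(Q[:,2]>50)&(Q[:,2]<85); print('flange ring z',np.percentile(Q[g][:,2],[5,25,50,75,95]))
u,v=proj(d,f2w([0,.03,.07]))[0].astype(int); c1=cv2.resize(d['image'][max(v-60,0):v+60,u-100:u+100,::-1],(600,300),interpolation=2)
u,v=proj(s,seat)[0].astype(int); c2=cv2.resize(s['image'][v-30:v+30,u-60:u+60,::-1],(600,300),interpolation=2)
cv2.imwrite('pics/done.png',np.vstack([c1,c2]))
E
```

```text
t 12.85 grasp w [0.4921 0.0333 0.251 ] fork mm [-84.5   0.9 242.5] tip fork [-84.5   0.9 223.5] xax.n -0.9999920886806518 F [-0.7  0.9 -0.8] op 0.0371
red fork mm: n 357 z pct [109.06419759 109.98792554 110.91989085 111.80872195 112.5001597 ] top xy [  0.54593773  -0.64849849 110.9091467 ]
flange ring z [69.96722333 70.50475496 70.8536812  71.35572653 72.18593832]
```

View pics/done.png

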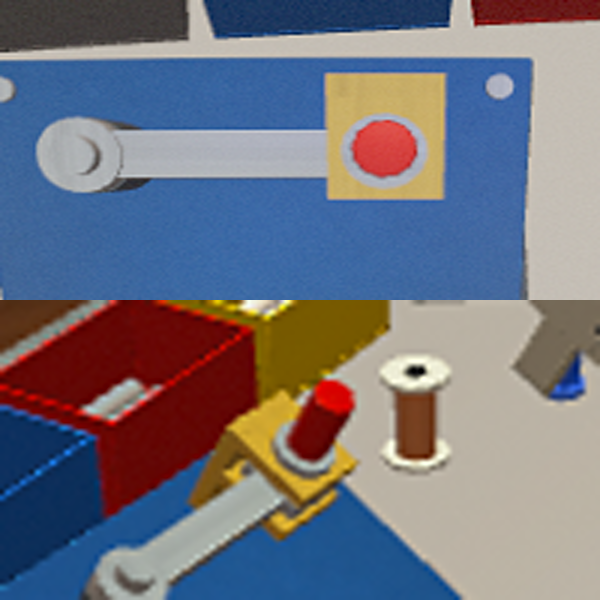

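Pin is in, flange on the fork. One differential check: flange top against the brass face in the same image should be 6 mm.

```bash
python3 - <<'E'
from fr import *
d=pickle.load(open('wrist.pkl','rb')); Q=w2f(cloud(d).reshape(-1,3))*1e3; H=cv2.cvtColor(d['image'],cv2.COLOR_RGB2HSV).reshape(-1,3)
b=(H[:,0]>15)&(H[:,0]<30)&(H[:,1]>80)&(abs(Q[:,0])<30)&(abs(Q[:,1])<25)&(np.hypot(Q[:,0],Q[:,1])>18)&(Q[:,2]>58)
print('brass',np.median(Q[b],0),b.sum()); r=np.hypot(Q[:,0]-.5,Q[:,1]+.6)
g=(r<15)&(r>12.5)&(Q[:,2]>60)&(Q[:,2]<80)
A=np.c_[Q[g][:,:2],np.ones(g.sum())]; print('flange plane',np.linalg.lstsq(A,Q[g][:,2],rcond=None)[0])
A=np.c_[Q[b][:,:2],np.ones(b.sum())]; print('brass plane',np.linalg.lstsq(A,Q[b][:,2],rcond=None)[0])
E
```

```text
brass [16.63915708 -3.17695863 64.92120812] 934
flange plane [-4.70707748e-04  2.19276304e-03  7.09905120e+01]
brass plane [-1.36178516e-03  1.86874041e-03  6.49261506e+01]
```

Flange top is 6.06 mm above the brass and parallel to it, so the pin is fully seated. Handing in.

```bash
python3 -c "
from cell import ctrl
print(ctrl.finish_job(), ctrl.get_state()['t'])"
```

```text
the job is handed in; nothing more can be done
the job is handed in; nothing more can be done
```

The kicker arm is in the fork against its stop, and the red-gripped pin is through fork and lug with its head home. The pin is released, the gripper is clear, and the job was handed in at about 13 s of the 64 s allowed.

- **Kicker arm:** I swung it in with closed fingers until it stopped moving and the push force rose to about 9 N. I did not measure the final lug angle separately; the long pin then passed through without resistance.
- **Pin:** It met resistance only at the end, at about 13 N axial, as the head seated. The flange top then measured 6.06 mm above the brass face and parallel to it; the flange is 6 mm thick. The grip axis was within 1 mm of the hole axis.
- **Other parts:** The short pin, the look-alikes and the other bench parts were never touched. I did not take a final overall picture to confirm their positions.

Depth readings in that last view sat about 0.9 mm high throughout, so the seating check compares two surfaces in the same image. No check failed.

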